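# Slide the lid off the brush box

## Task

Open the wooden brush box whose lid has the blue handle: raise the lid a little so that it clears the lip at the front end of the box, slide it straight out of its grooves towards the robot's side, and set it down gently, flat and handle up, in the middle of the cardboard sheet before letting go. Leave the box with the orange handle shut.

Things in the scene. Friction and masses are not known exactly. Their poses are not given: they have to be found in the camera images.
- blue_lid: Loose plywood lid with a blue handle, 140 (x) x 100 (y) x 6 mm, about 140 g, shut in its box at the start, axes along the box's. Handle: flat block in the lid's middle, 14 mm thick (x), 40 wide (y), 40 tall. Origin: handle's centre line, 30 mm above the lid's underside, 16 mm below the handle's top, a good height to grip with the fingers closing along x. z up. 157 mm of travel frees it from the box.
- blue_box: Wooden box under the blue-handled lid, fixed, 166 (x) x 126 (y) x 85 mm. Origin: centre of underside. -x end is the front (faces the robot); the other end is walled. Lid lies on ledges at 55 mm height, 4 mm side play. Rails at 79 to 85 mm height, 80 mm apart, overhang its sides: it can rise 18 mm only. Front wall ends in a lip 61 mm high: raise the lid over 6 mm (best 12), then slide it to -x.
- sheet: Brown cardboard sheet lying flat between the two boxes, fixed to the table, 180 mm (x) by 160 mm (y), 4 mm thick. Origin: centre of its underside, on the table. A lid lying on it has its origin 34 mm above the table.
- orange_lid: Loose lid with an orange handle, otherwise the same as the blue-handled one (140 x 100 x 6 mm, origin in the handle 30 mm above the lid's underside). It shuts the other box, which looks the same, 166 x 126 x 85 mm, with its front also facing the robot. It stays shut.

How it is judged:
On the way, in this order (a step that is already met when the one before it is completed fails the run):
1. the blue-handled lid is raised in its grooves while still over its box (z of blue_lid in the frame of blue_box above 0.088 m and x of blue_lid in the frame of blue_box above -0.02 m and horizontal distance between blue_lid and blue_box below 0.03 m), for 0.05 s.
2. it slides out over the lip at the front end, still level with the grooves (x of blue_lid in the frame of blue_box below -0.12 m and z of blue_lid in the frame of blue_box between 0.078 and 0.115 m and y of blue_lid in the frame of blue_box between -0.025 and 0.025 m), for 0.05 s.
3. it is set down on the cardboard sheet, still in the fingers (no more than 12 mm above it) (z of blue_lid in the frame of sheet below 0.046 m and horizontal distance between blue_lid and sheet below 0.05 m and contact force between blue_lid and the fingers above 0.5 N), for 0.05 s.
At the end, for the whole second after the job is handed in: The blue-handled lid lies flat on the cardboard sheet, handle up (within 6 degrees), its middle within 40 mm of the sheet's middle, at rest and released; the orange-handled lid is still shut on its box (within 15 mm of where it was) (z of blue_lid in the frame of sheet between 0.028 and 0.04 m and horizontal distance between blue_lid and sheet below 0.04 m and angle between blue_lid's own z axis and vertical below 0.1 rad and linear speed of blue_lid below 0.02 m/s and distance of orange_lid from where it was at the start of the episode below 0.015 m); the robot touches nothing.
It fails at once if the orange-handled lid is moved by more than 15 mm (distance of orange_lid from where it was at the start of the episode above 0.015 m).
It also fails if it takes over 46 s, if anything falls off the work surface, if the arm or the gripper's body presses on something with over 40 N, if the wrist force passes 120 N, or if a joint passes its speed limit or range.

## Robot

A 7-joint arm with a two-finger parallel gripper is mounted at the origin on the work surface. World frame = base frame: x ahead of the robot, y to its left, z up, the work surface at z = 0. Lengths are in m, angles in rad, forces in N, time in s.
With the tool pointing down it reaches from about 0.425 to 1.025 m from the base axis. Payload 9.4 kg.
Tool frame: the origin (TCP) lies on the centre line of the jaws, within the pads' length; the fingertips stand env.tips_ahead ahead of it and the grasp point (between the pads) lies 2 mm behind it (env.tips_ahead is the distance from the TCP to the fingertips, in m); z points along the fingers, y is the line along which they close (so a half turn about z gives the same grasp; the last joint's range is limited). The gripper opens to 93 mm and grips with 3 to 60 N. Pads are 15 mm wide; open, the fingers measure 128 mm over their backs; the gripper's body (75 mm by 188 mm) begins 65 mm behind the grasp point.
Start: joints at [1.229, 0.599, -0.003, 1.599, 0.002, 0.943, -0.08], TCP at [0.19, -0.7, 0.236] pointing down, gripper open.
Joint ranges: [-2.57, 2.57], [-0.35, 1.97], [-1.29, 1.29], [0.11, 2.56], [-1.05, 4.19], [0.11, 1.86], [-2.63, 2.63]. Speed limits (rad/s): [2.22, 2.22, 3.01, 3.01, 3.14, 3.14, 3.14].

## Interface

Orientations are given as a rotation vector (axis times angle).
In Python, from station import env, imaging, workorder, status gives the robot as it stands. Calls block until the motion is done:
- env.move_pose(position, orientation): joint-space move of the TCP to a pose.
- env.move_linear(position, rot=None, rate=0.15, guard=None): straight line of the TCP; rot=None keeps the orientation; rate is the mean speed in m/s. With guard (N) it stops when the force on the tool has changed by that much, and returns True; else False.
- env.set_joints(angles): joint-space move.
- env.ungrasp() and env.grasp(effort=None): open the fingers fully, or close them until they stop; effort is the grip in N (None keeps the last).
- env.wait(seconds).
- env.ik(position, orientation): joint angles nearest the present ones, or None.
- imaging.camera(name): name is "side" or "top"; returns the picture (400x640x3 uint8, red, green, blue); there is no depth.
- imaging.get_calibration(name): a dict with "mtx" (3x3 intrinsics, pixels), "k1" (the pictures are not rectified: a ray, as slopes to the right and down, at radius r is drawn at 1 + k1 r^2 times it, then the intrinsics apply), "world_to_cam" (4x4, takes a point from world to camera coordinates). Camera axes: x right, y up, looking along -z (the intrinsics and any distortion apply to the point x, -y, -z); pixel columns grow to the right and rows downward; lengths in m; the calibration is good to about 2 mm. A picture is of the moment at which its call begins. get_calibration takes no time and is no camera call.
A pose or a line that the arm cannot do raises env.PlanningError and nothing moves.
- workorder.close_job(): hands the job in, once; it reports no verdict.
Readings, each from a call of its own:
- status.read_time_s(): time.
- status.read_joint_positions(): joint angles.
- status.read_qvel(): joint speeds.
- status.read_effort(): joint torques, N m.
- status.read_tcp_pos(): TCP position.
- status.read_tcp_rot(): TCP orientation.
- status.read_ft_force(): force on the tool from outside, world axes, zero at the start.
- status.read_moment(): the same for the moment, N m.
- status.read_opening(): finger opening in m.
Only numpy, scipy, OpenCV 4.12 (cv2) and the standard library are available. Lean on these libraries where they do the work, as an engineer would, in place of code of your own. Each camera call takes 0.05 s, during which the arm holds its last target. There are 200 camera calls.

## Working session

There is one attempt and no reset: what is moved stays moved. The work goes in short steps, each a Python script; the robot and the scene stay as the last script left them, time stands still between calls to the robot, and variables do not carry over. Pictures are saved under pics/ and viewed, on a budget of 10 in all, crops included, one or two more only if the job needs it, and the job is handed in when it is done.

```bash
ls; mkdir -p pics
python3 - <<'E'
from station import env, imaging, workorder, status
import cv2
for n in("top","side"):
    cv2.imwrite(f"pics/{n}0.png",imaging.camera(n)[:,:,::-1]); c=imaging.get_calibration(n); print(n,c)
print(env.tips_ahead,status.read_time_s(),status.read_tcp_pos(),status.read_tcp_rot())
E
```

```text
pics
top {'mtx': array([[391.5544063 ,   0.        , 327.73144179],
       [  0.        , 391.5544063 , 197.87284573],
       [  0.        ,   0.        ,   1.        ]]), 'k1': -0.08354270541910834, 'world_to_cam': array([[-0.00552658, -0.99958449,  0.02828958, -0.01910888],
       [ 0.99845739, -0.00395295,  0.05538249, -0.59599514],
       [-0.05524765,  0.02855202,  0.99806437, -0.75256021],
       [ 0.        ,  0.        ,  0.        ,  1.        ]])}
side {'mtx': array([[401.69006554,   0.        , 323.4294415 ],
       [  0.        , 401.69006554, 195.97864389],
       [  0.        ,   0.        ,   1.        ]]), 'k1': -0.09028172384426437, 'world_to_cam': array([[ 0.87005697, -0.49290612,  0.00666585, -0.49117632],
       [ 0.32471517,  0.58324272,  0.74457235, -0.23440498],
       [-0.37089208, -0.64565586,  0.66750848, -0.72209848],
       [ 0.        ,  0.        ,  0.        ,  1.        ]])}
0.017 0.1 [ 0.18961755 -0.69934864  0.23486022] [-3.11275332e+00 -4.14666107e-01  5.29757526e-04]
```

View pics/top0.png

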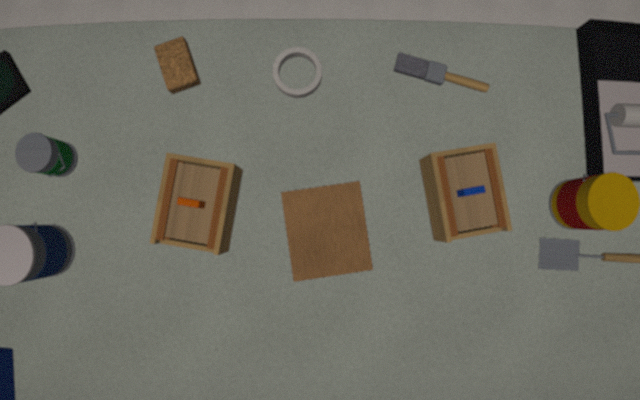

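View pics/side0.png

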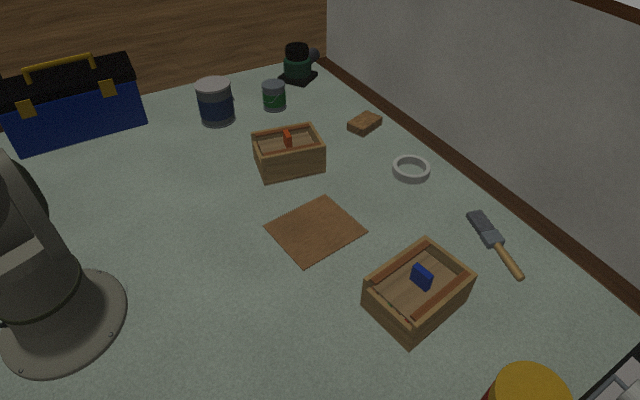

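The top view shows the blue handle at about (471,190), the orange handle at (190,203), and the sheet corners near (282,191), (360,181), (372,269) and (293,281). The side view confirms the layout. Next I'll take a zoomed crop for the box edges and a colour fit of the handle.

```bash
cat > h.py <<'E'
from station import env, imaging, workorder, status
import cv2, numpy as np
def ray(n,px):
    c=imaging.get_calibration(n); k=np.array([c["k1"],0,0,0,0.])
    u=cv2.undistortPoints(np.float64(px).reshape(-1,1,2),c["mtx"],k,None,None,None).reshape(-1,2) if False else cv2.undistortPoints(np.float64(px).reshape(-1,1,2),c["mtx"],k).reshape(-1,2)
    T=c["world_to_cam"];R,t=T[:3,:3],T[:3,3]
    return -R.T@t, np.c_[u[:,0],-u[:,1],-np.ones(len(u))]@R
def at(n,px,z):
    o,d=ray(n,px); return o+d*((z-o[2])/d[:,2])[:,None]
def proj(n,P):
    c=imaging.get_calibration(n);T=c["world_to_cam"];q=np.atleast_2d(P)@T[:3,:3].T+T[:3,3]
    return cv2.projectPoints(np.c_[q[:,0],-q[:,1],-q[:,2]],np.zeros(3),np.zeros(3),c["mtx"],np.array([c["k1"],0,0,0,0.]))[0].reshape(-1,2)
def blue(im,roi):
    x0,y0,x1,y1=roi; h=cv2.cvtColor(im,cv2.COLOR_RGB2HSV)
    m=np.zeros(h.shape[:2],np.uint8); m[y0:y1,x0:x1]=cv2.inRange(h,(105,130,30),(130,255,255))[y0:y1,x0:x1]; return m
E
sed -i 's/None,None,None).*$/XX/; s/u=cv2.*XX/u=cv2.undistortPoints(np.float64(px).reshape(-1,1,2),c["mtx"],k).reshape(-1,2)/' h.py
python3 - <<'E'
from h import *
im=cv2.imread("pics/top0.png")[:,:,::-1].copy()
m=blue(im,(415,140,515,245)); ct=max(cv2.findContours(m,0,2)[0],key=cv2.contourArea); r=cv2.minAreaRect(ct); print(r)
b=at("top",cv2.boxPoints(r),0.101); print(b.round(4),b.mean(0))
s=at("top",[(282,191),(360,181),(372,269),(293,281)],.004); print(s.round(4),s.mean(0))
c=cv2.resize(im[135:250,410:520],None,fx=5,fy=5,interpolation=cv2.INTER_CUBIC)
cv2.imwrite("pics/crop.png",cv2.convertScaleAbs(c[:,:,::-1],alpha=1.5))
E
```

```text
((470.79730224609375, 190.7838134765625), (5.753964424133301, 26.3038387298584), 80.53767395019531)
[[ 0.6042 -0.251   0.101 ]
 [ 0.6119 -0.2993  0.101 ]
 [ 0.6017 -0.3008  0.101 ]
 [ 0.594  -0.2525  0.101 ]] [ 0.60294834 -0.27592794  0.101     ]
[[ 0.6107  0.0689  0.004 ]
 [ 0.6303 -0.0873  0.004 ]
 [ 0.4544 -0.1097  0.004 ]
 [ 0.4322  0.0473  0.004 ]] [ 0.53189189 -0.0202004   0.004     ]
```

View pics/crop.png

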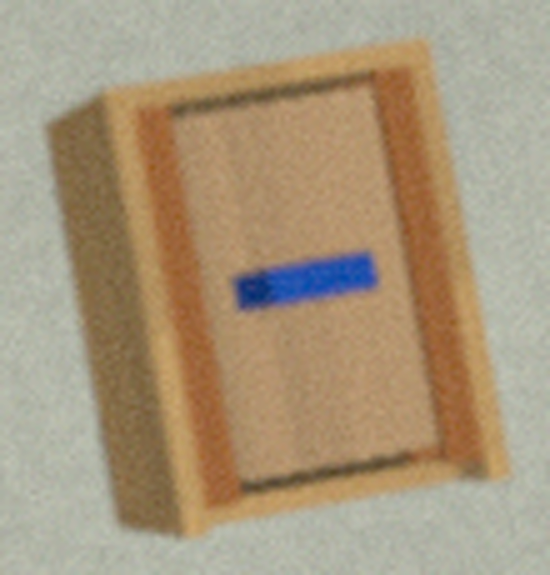

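The crop shows the rim corners at about (103,97), (430,40), (510,475) and (190,535) in crop pixels. The dark left end of the blue blob is the handle's side face. I'll fit the box pose from the rim corners and cross-check it with the handle top in both views.

Run:
```python
from h import *
from scipy.optimize import least_squares
def fit(w,W,H):
    M=np.array([[W,H],[W,-H],[-W,-H],[-W,H]])/2
    f=lambda p:((M@np.array([[np.cos(p[2]),np.sin(p[2])],[-np.sin(p[2]),np.cos(p[2])]])+p[:2])-w[:,:2]).ravel()
    r=least_squares(f,[*w.mean(0)[:2],0]); return r.x.round(4),np.degrees(r.x[2]).round(2),(r.fun*1e3).round(1)
c=lambda l:(np.array(l)+.5)/5-.5+[410,135]
print("box",fit(at("top",c([(103,97),(430,40),(510,475),(190,535)]),.085),.166,.126))
print("handle",fit(at("top",c([(266,272),(374,252),(378,285),(270,305)]),.101),.014,.04))
print("sheet",fit(at("top",[(282,191),(360,181),(372,269),(293,281)],.004),.18,.16))
# inner edges (rail) yaw
for a,b in(((172,110),(238,485)),((378,85),(440,452)),((103,97),(190,535)),((430,40),(510,475))):
    w=at("top",c([a,b]),.085); d=w[0]-w[1]; print(np.degrees(np.arctan2(d[1],d[0])))
# side view: all blue pixels of handle vs projected centre
im=cv2.imread("pics/side0.png")[:,:,::-1].copy(); m=blue(im,(395,250,450,305)); ys,xs=np.nonzero(m); print("side bbox",xs.min(),xs.max(),ys.min(),ys.max(),xs.mean(),ys.mean())
for p in(((.603,-.276),.165),((.603,-.279),.17)):
    ca,sa=np.cos(p[1]),np.sin(p[1])
    P=[[p[0][0]+ca*x-sa*y,p[0][1]+sa*x+ca*y,z] for x in(-.007,.007) for y in(-.02,.02) for z in(.061,.101)]
    q=proj("side",P); mm=np.zeros((400,640),np.uint8); cv2.fillConvexPoly(mm,cv2.convexHull(q.round().astype(np.int32)),1)
    y,x=np.nonzero(mm); print(q.min(0),q.max(0),x.mean(),y.mean())
```

```text
box (array([ 0.6024, -0.284 ,  0.169 ]), np.float64(9.68), array([ 2. , -0.2,  1. ,  0.8, -1. , -1.4, -1.9,  0.8]))
handle (array([ 0.6038, -0.2819,  0.1672]), np.float64(9.58), array([ 1.2,  0.1,  0.7,  1. , -1.2, -0.2, -0.8, -1. ]))
sheet (array([ 0.5319, -0.0202,  0.1274]), np.float64(7.3), array([ 0.3,  1.7,  1. , -0.8, -1.6, -1.3,  0.3,  0.4]))
8.89464503674402
8.233945891830604
10.268720022256483
9.030375454312
side bbox 410 432 262 291 421.3173076923077 275.7564102564103
[405.81863366 257.9272625 ] [431.60480824 289.48266994] 418.4575936883629 273.50295857988164
[406.80091702 259.07809839] [432.75457775 290.67526535] 419.5583173996176 274.8565965583174
```

```bash
cat >> h.py <<'E'
from scipy.spatial.transform import Rotation
def rv(yaw,s):
    y=s*np.array([np.cos(yaw),np.sin(yaw),0]); z=np.array([0,0,-1.]); return Rotation.from_matrix(np.c_[np.cross(y,z),y,z]).as_rotvec()
YAW=0.163; HX=np.array([.6035,-.282]); U=np.array([np.cos(YAW),np.sin(YAW)]); SH=np.array([.532,-.020])
E
python3 - <<'E'
from h import *
for s in(1,-1):
    for p,y in((HX,YAW),(HX-.18*U,YAW),(SH,.127)):
        for z in (.2,.083 if p is not SH else .034):
            q=env.ik([*p,z],rv(y,s)); print(s,p,z,None if q is None else np.round(q,2))
E
```

```text
1 [ 0.6035 -0.282 ] 0.2 [ 0.61  0.59 -0.4   1.76  0.29  0.85  0.24]
1 [ 0.6035 -0.282 ] 0.083 [ 0.54  0.72 -0.29  1.84  0.33  0.63  0.21]
1 [ 0.42588592 -0.31121025] 0.2 [ 0.83  0.44 -0.42  2.07  0.28  0.69  0.39]
1 [ 0.42588592 -0.31121025] 0.083 [ 0.71  0.61 -0.27  2.16  0.39  0.42  0.29]
1 [ 0.532 -0.02 ] 0.2 [ 0.27  0.45 -0.47  2.05  0.31  0.7  -0.27]
1 [ 0.532 -0.02 ] 0.034 [ 0.06  0.69 -0.19  2.17  0.41  0.31 -0.36]
-1 [ 0.6035 -0.282 ] 0.2 [ 0.07  0.6   0.44  1.8  -0.34  0.82 -2.3 ]
-1 [ 0.6035 -0.282 ] 0.083 [ 0.09  0.75  0.41  1.87 -0.49  0.62 -2.17]
-1 [ 0.42588592 -0.31121025] 0.2 [ 0.21  0.44  0.44  2.11 -0.3   0.65 -2.12]
-1 [ 0.42588592 -0.31121025] 0.083 [ 0.3   0.63  0.33  2.19 -0.51  0.4  -1.93]
-1 [ 0.532 -0.02 ] 0.2 [-0.76  0.67  1.12  2.11 -0.81  0.88 -2.17]
-1 [ 0.532 -0.02 ] 0.034 [-0.29  0.72  0.33  2.2  -0.72  0.33 -2.36]
```

Run:
```python
from h import *
R=rv(YAW,1)
env.move_pose([*HX,.23],R); 
print(env.move_linear([*HX,.125],rate=.1), env.move_linear([*HX,.083],rate=.05,guard=8))
print(status.read_tcp_pos(),status.read_ft_force(),status.read_time_s())
a=imaging.camera("side")[200:360,330:500]; b=imaging.camera("top")[120:260,400:549]
a=cv2.resize(a,None,fx=2.35,fy=2.35); b=cv2.resize(b,(400,376))
cv2.imwrite("pics/g1.png",cv2.convertScaleAbs(np.hstack([a[:376],b])[:,:,::-1],alpha=1.5))
```

```text
False False
[ 0.60369575 -0.2820155   0.08322818] [-0.61996096  0.4104138  -0.08525137] 4.4
```

View pics/g1.png

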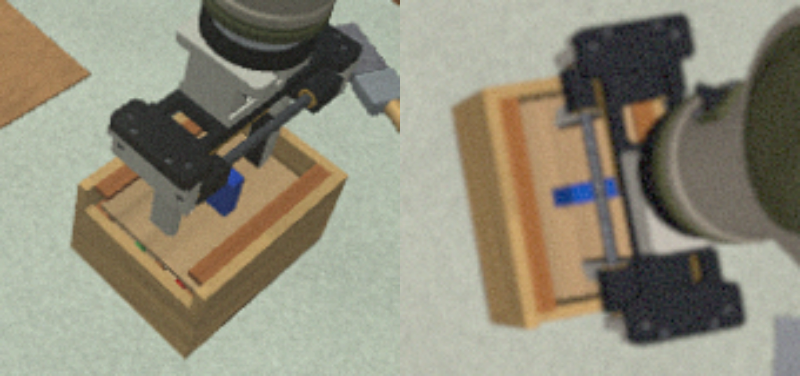

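The side view (left) and top view (right) show the fingers on either side of the blue handle, inside the box and clear of the rails. I'll grip and raise now.

Run:
```python
from h import *
env.grasp(30); print("open",status.read_opening(),status.read_ft_force())
p=status.read_tcp_pos()
print(env.move_linear([p[0],p[1],p[2]+.0115],rate=.03,guard=12),status.read_tcp_pos(),status.read_ft_force())
env.wait(.2); print(status.read_ft_force(),status.read_opening(),status.read_time_s())
a=imaging.camera("side")[200:360,330:500]
cv2.imwrite("pics/g2.png",cv2.convertScaleAbs(cv2.resize(a,None,fx=3,fy=3)[:,:,::-1],alpha=1.5))
```

```text
open 0.013965868869075804 [ 0.57731444 -0.85375237 -0.28870806]
False [ 0.6035632  -0.2820682   0.09469475] [ 0.6681435   0.64095252 -2.18170006]
[-0.12657418  1.2339537  -1.95709871] 0.01388537032837619 6.4333
```

View pics/g2.png

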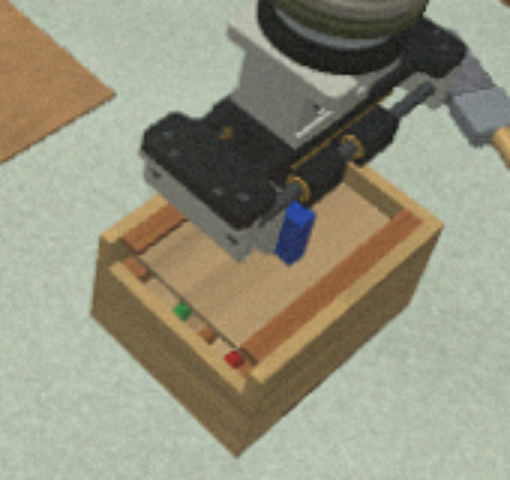

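The lid is up inside the grooves, with the handle gripped (opening 13.9 mm) and about 1.7 N carried. The gap at the front shows the brushes inside. Next I'll slide it out with a guard on.

Run:
```python
from h import *
p=status.read_tcp_pos()
for d in(.04,.08,.12,.15,.178):
    g=env.move_linear([*(p[:2]-d*U),p[2]],rate=.07,guard=10); print(d,g,status.read_tcp_pos().round(4),status.read_ft_force().round(2))
    if g: break
print(status.read_opening(),status.read_time_s())
a=imaging.camera("side")[180:380,230:490]
cv2.imwrite("pics/g3.png",cv2.convertScaleAbs(cv2.resize(a,None,fx=2.5,fy=2.5)[:,:,::-1],alpha=1.5))
```

```text
0.04 False [ 0.5643 -0.2886  0.0946] [ 0.1   1.01 -2.18]
0.08 False [ 0.5248 -0.295   0.0945] [-0.33 -0.47 -1.6 ]
0.12 False [ 0.4854 -0.3016  0.0945] [ 0.19  0.32 -1.73]
0.15 False [ 0.4554 -0.3065  0.0945] [-0.05  0.45 -2.27]
0.178 False [ 0.4277 -0.3111  0.0945] [ 0.56 -0.88 -1.4 ]
0.013797239453877688 9.7833
```

View pics/g3.png

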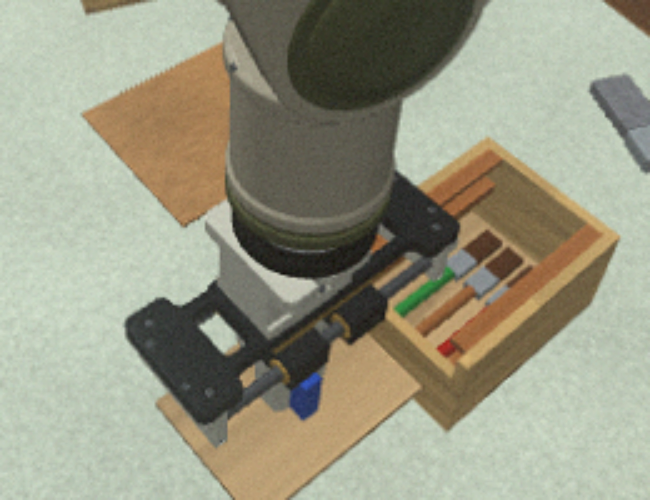

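The lid is clear of the box (178 mm of travel, side forces under 1.1 N) and still level in the fingers. Next it goes up and over to the sheet, stopping just above it.

Run:
```python
from h import *
p=status.read_tcp_pos()
env.move_linear([p[0],p[1],.17],rate=.1)
env.move_linear([*SH,.17],rv(.127,1),rate=.15)
env.move_linear([*SH,.06],rate=.08); env.wait(.3)
print(status.read_tcp_pos(),status.read_ft_force(),status.read_opening(),status.read_time_s())
a=imaging.camera("side")[150:300,230:400]; b=imaging.camera("top")[150:300,260:430]
cv2.imwrite("pics/g4.png",cv2.convertScaleAbs(cv2.resize(np.hstack([a,b]),None,fx=2.3,fy=2.3)[:,:,::-1],alpha=1.5))
```

```text
[ 0.53208254 -0.02007552  0.06020573] [-0.09577952  0.51582779 -2.73431537] 0.013606761113115763 14.775
```

View pics/g4.png

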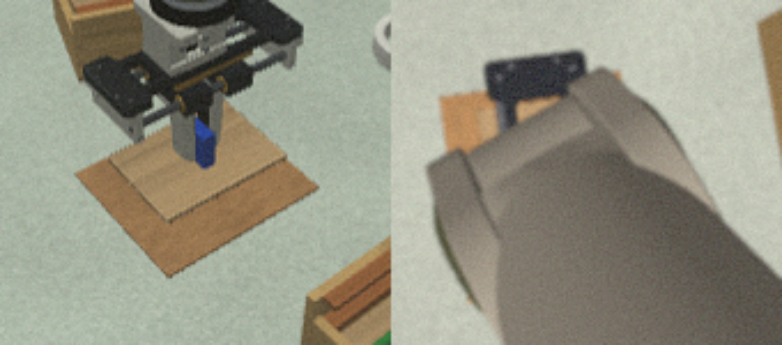

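The lid is level and centred over the sheet, and from the side its offset in the picture matches the remaining height of about 28 mm. I'll lower it gently, release and retreat.

Run:
```python
from h import *
env.move_linear([*SH,.038],rate=.05)
g=env.move_linear([*SH,.0305],rate=.015,guard=4); env.wait(.3)
z=status.read_tcp_pos(); print(g,z,status.read_ft_force(),status.read_opening())
if z[2]<.036:
    env.ungrasp(); env.wait(.3); print(status.read_opening())
    env.move_linear([*SH,.2],rate=.08)
    env.set_joints([1.229,.599,-.003,1.599,.002,.943,-.08]); env.wait(.5)
print(status.read_time_s(),status.read_ft_force())
a=imaging.camera("side")[100:300,200:460]; t=imaging.camera("top"); b=t[130:330,130:390]
cv2.imwrite("pics/g5.png",cv2.convertScaleAbs(cv2.resize(np.hstack([a,b]),None,fx=1.5,fy=1.5)[:,:,::-1],alpha=1.5))
m=blue(t,(270,170,390,290)); ct=max(cv2.findContours(m,0,2)[0],key=cv2.contourArea); r=cv2.minAreaRect(ct); print(r,at("top",r[0],.05))
```

```text
True [ 0.53212283 -0.02006808  0.03183378] [ 0.76004035 -0.59170911  5.03742435] 0.014189646952131056
0.09316653747934109
23.2667 [ 0.02126275  0.22549426 -0.22324827]
((327.719970703125, 230.54000854492188), (5.798276424407959, 19.091882705688477), 81.8698959350586) [[ 0.53280353 -0.02062608  0.05      ]]
```

View pics/g5.png

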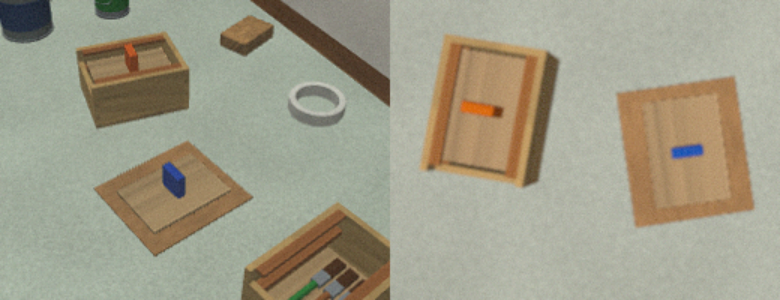

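The lid lies flat, handle up, in the middle of the sheet, with the handle at (0.533, -0.021). The orange box is still shut and the arm is clear, so I'll hand in.

```bash
python3 -c "
from h import *
workorder.close_job(); print(status.read_time_s())"
```

```text
the job is handed in; nothing more can be done
the job is handed in; nothing more can be done
```

The blue-handled lid is out of its box and lying flat, handle up, on the cardboard sheet, and I handed the job in at about 23 s of the 46 s allowed. The hand-in gives no verdict, so what follows is from my own readings.

- **Opening:** I gripped the handle at 30 N, raised the lid 11.5 mm and slid it 178 mm straight out. Side forces stayed around 1 N and the force guard never tripped.
- **Setting down:** I lowered it until contact at about 5 N, still in the fingers, then released it and moved the arm back to its start position.
- **Last checks:** The final pictures put the lid's handle at (0.533, -0.021), about 1 mm from my estimate of the sheet's middle at (0.532, -0.020). The orange box looks shut and undisturbed, judged by eye only. The tool force after retreating was close to zero.

No check failed or disagreed, and I viewed 8 of the 10 pictures.

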